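# Scan a tea tin with the hand scanner at the tea-room sideboard

### The job

Scan the small round tea tin: first turn it where it stands so that its label squarely faces the scanner stand, and let go of it. Then draw the hand scanner up out of its stand and hold it raised in front of the label, aimed at the middle of the label from about 12 cm away and pointing down at a slant of about 45 degrees (square-on, the shiny tin would dazzle it), with the handle hanging below and level from side to side. Finish while still holding the scanner there, steady and touching nothing else, with the tin left standing and everything else where it was.

Things in the scene. Friction and masses are not known exactly. Their poses are not given: they have to be found in the camera images.
- tin: The small round tea tin, loose, plain bright metal, 66 mm across (64 mm below the lid) and 104 mm tall, about 0.18 kg, closed; the lid is the top 20 mm and does not come off. Origin at the centre of its underside, z up. Its +x axis points out through the middle of the label.
- label (a point): Middle of the tin's paper label (bar code), on the tin's side at 32 mm out from its axis along the tin's +x and 48 mm above its underside. The label is 48 mm tall and wraps about 49 degrees to either side of this point; a 16 mm wide paper seal strip runs from it up and over the lid to the lid's middle.
- stand: Scanner stand, fixed: black foot 125 (x) x 105 mm, 12 thick, with an open rectangular cup upright on it. Cup inside 44 (x) x 64 (y) mm, walls 3 mm, inner floor 23 mm and rim 86 mm above the table. Origin at the centre of the foot's underside, z up; the scanner's handle sticks out over the cup's -x side.
- cup_mouth (a point): Centre of the cup's open mouth, level with its rim, 86 mm above the table.
- scanner: Gun-shaped hand scanner, loose, about 0.17 kg, nose-down in the cup with 2 mm play (may lean 4 deg). Origin: middle of the reading window in its nose; it sees along its own -z. Head 40 (x) x 60 (y) mm at the nose, 33 x 46 at the back, 108 long (+z). Straight black handle, 30 wide (y), 32 thick, 100 long, from (-12, 0, 83) mm towards -x, rising 15 deg to +z. +x is the head's top when it is aimed.
- handle (a point): Middle of the scanner's handle, where to grip it across its 30 mm width: at (-60, 0, 96) mm in the scanner's frame, about 119 mm above the table while it is in the stand.
- sugar_bowl: Bystander: silver lidded sugar bowl, 94 mm across, 140 mm tall, two handles along its y, 152 mm over them. Origin under its centre.
- cream_jug: Bystander: silver cream jug, 82 mm across, 100 mm tall, handle on its -y side reaching 74 mm from its axis. Origin under its centre.
- square_canister: Bystander: square metal tea canister, 88 x 88 mm, 143 mm tall. Origin under its centre.
- teacup: Bystander: white cup on its saucer, one piece, saucer 144 mm across, 66 mm tall. Origin under its centre.
- card_terminal: Bystander: grey card terminal lying flat, 170 (x) x 78 x 36 mm. Origin under its centre.
There are look-alikes about, which are no part of the job. Leave any pink look-alike of the tin alone.

How it is judged:
On the way, in this order (a step that is already met when the one before it is completed fails the run):
1. the tin stands upright, let go, with its label squarely facing the scanner stand (its direction passes within 60 mm of the stand's centre), the scanner still in its stand (x of stand in the frame of tin above 0.1 m and y of stand in the frame of tin between -0.06 and 0.06 m and angle between tin's own z axis and vertical below 0.1 rad and contact force between the fingers and tin below 0.3 N and z of scanner in the frame of stand below 0.05 m), for 0.2 s.
2. the scanner is drawn clear of the stand's cup and held up by the fingers (z of scanner in the frame of cup_mouth above 0.005 m and contact force between the fingers and scanner above 2 N and contact force between scanner and stand below 0.2 N), for 0.1 s.
At the end, for the whole second after the job is handed in: Scanner held by the fingers, still, window 80+ mm up, touching nothing else; its line of sight within 20 mm of the label's middle, 70 to 180 mm off, from the front, slanting down 30 to 60 deg, level within 15 deg, handle below. Tin upright, within 50 mm of its place, label to the stand within 65 mm (contact force between the fingers and scanner above 2 N and contact force between scanner and stand below 0.2 N and contact force between scanner and tin below 0.2 N and contact force between each of the arm, the fingers and tin below 0.3 N and contact force between scanner and sugar_bowl below 0.2 N and contact force between scanner and teacup below 0.2 N and contact force between scanner and card_terminal below 0.2 N and contact force between scanner and cream_jug below 0.2 N and contact force between scanner and square_canister below 0.2 N and height (world z) of scanner above 0.08 m and linear speed of scanner below 0.03 m/s and angular speed of scanner below 0.2 rad/s and angle between scanner's own x axis and vertical below 1.2 rad and angle between scanner's own z axis and vertical between 0.524 and 1.047 rad and angle between scanner's own y axis and vertical between 1.31 and 1.83 rad and z of label in the frame of scanner between -0.18 and -0.07 m and x of label in the frame of scanner between -0.02 and 0.02 m and y of label in the frame of scanner between -0.02 and 0.02 m and x of scanner in the frame of tin above 0.06 m and y of scanner in the frame of tin between -0.06 and 0.06 m and x of stand in the frame of tin above 0.1 m and y of stand in the frame of tin between -0.065 and 0.065 m and angle between tin's own z axis and vertical below 0.1 rad and distance of tin from where it was at the start of the episode below 0.05 m and linear speed of tin below 0.02 m/s); the arm keeps its last pose, push and grip.
It fails at once if the tin is tipped over (angle between tin's own z axis and vertical above 0.6 rad).
It fails at once if a bystander is shifted by more than 40 mm (distance of any of sugar_bowl, cream_jug, square_canister, teacup, card_terminal from where it was at the start of the episode above 0.04 m).
It also fails if it takes over 51 s, if anything falls off the work surface, if the arm or the gripper's body presses on something with over 40 N, if the wrist force passes 120 N, or if a joint passes its speed limit or range.

### The arm

A 6-joint arm with a two-finger parallel gripper is mounted at the origin on the work surface. World frame = base frame: x ahead of the robot, y to its left, z up, the work surface at z = 0. Lengths are in m, angles in rad, forces in N, time in s.
With the tool pointing down it reaches from about 0.325 to 0.9 m from the base axis. Payload 3.5 kg.
Tool frame: the origin (TCP) lies on the centre line of the jaws, within the pads' length; the fingertips stand 22 mm ahead of it and the grasp point (between the pads) lies 3 mm ahead of it; x points along the fingers, y is the direction in which the jaws open and shut, and the axes are right-handed (so a half turn about x gives the same grasp; the last joint's range is limited). The gripper opens to 85 mm and grips with 20 to 120 N. Pads are 22 mm wide; open, the fingers measure 114 mm over their backs; the gripper's body (76 mm by 85 mm) begins 54 mm behind the grasp point. The pads swing forward as they close: fully open they stand 13 mm farther back than shut.
Start: joints at [-1.311, 0.276, -0.026, 1.268, 0, 1.467], TCP at [0.222, -0.584, 0.253] pointing down, gripper open.
Joint ranges: [-3.12, 3.12], [-0.85, 1.88], [-1.08, 1.24], [-1.95, 2.15], [-1.57, 1.53], [-3.14, 3.14]. Speed limits (rad/s): [2.57, 2.57, 3.14, 3.14, 3.14, 3.14].

### API

Orientations are given as [roll, pitch, yaw] about the fixed x, y, z axes, in that order (R = Rz(yaw) Ry(pitch) Rx(roll)).
In Python, from bench import robot gives the robot as it stands.
- The arm moves only by the tool servo_tool, never from a script. Its argument "steps" is a list of rows, each an object with "delta_pos": the shift along the world's x, y, z normalised to -1 to 1, where 1 is 10 cm, a list of three; "delta_rot": the turn, a rotation vector about the world's x, y, z normalised to -1 to 1, where 1 is 45 degrees, a list of three; "hand": the opening, from 0 (shut) to 1 (fully open). In form: [{"delta_pos": [tx, ty, tz], "delta_rot": [ax, ay, az], "hand": hand}, ...]. A call has 1 to 8 rows; each row is the pose to reach, as a shift and turn from the pose commanded when the call began; what a row does not reach only later rows make up. A row lasts 1/8 s, in which the tool goes at most 62.5 mm and 10.7 degrees, less where a joint would pass 70% of its speed; a pose out of reach is approached as far as the arm can. A call with a number of a shift or a turn outside -1 to 1 is refused whole. A call with a gripper value outside its range is refused whole. The fingers move at their own pace and stop on an object; "squeeze" is the grip in N (left out, the last holds). Time passes only in rows, so rows that repeat a pose let the fingers close. It gives the time, the measured TCP pose, the force and the opening at its end, in the units of the state.
- robot.get_state(): the state, without advancing time (a new reading comes with each control period).
- robot.get_image(name): name is "scene" or "top" or "wrist"; returns the picture (384x512x3 uint8, red, green, blue); there is no depth.
- robot.camera_info(name): a dict with "fx", "fy", "cx", "cy" (pixels), "pose" (4x4, takes a point from camera to world coordinates); the wrist camera has in their place "tool_from_camera" (4x4, takes a point from camera to tool coordinates, whose origin is the TCP and whose axes are the tool frame's). Camera axes: x right, y down, z forward; pixel columns grow to the right and rows downward; lengths in m; the calibration is good to about 2 mm. A picture is of the moment at which its call begins: read the wrist's pose just before it. camera_info takes no time and is no camera call.
- robot.close_job(): hands the job in, once; it reports no verdict.
The state is a dict: "t": time; "joint_pos": joint angles; "joint_vel": joint speeds; "joint_torque": joint torques, N m; "tool_pos": TCP position; "tool_rot": TCP orientation; "ft_force": force on the tool from outside, world axes, zero at the start; "wrist_torque": the same for the moment, N m; "width": opening from 0.0 (shut) to 1.0 (fully open).
Only numpy, scipy, OpenCV 4.12 (cv2) and the standard library are available. Lean on these libraries where they do the work, as an engineer would, in place of code of your own. Each camera call takes 0.05 s, during which the arm holds its last target. There are 200 camera calls.

## Working session

There is one attempt and no reset: what is moved stays moved. The work goes in short steps, Python scripts to look and compute and a tool call to move; the robot and the scene stay as the last step left them, time stands still between calls to the robot, and variables do not carry over. Pictures are saved under pics/ and viewed, about 8 in all and at most 12, crops included, and the job is handed in when it is done.

Besides the shell and the picture viewer there is one more tool, called by a JSON object that holds its "api" and its "payload". servo_tool: Moves the arm, as the interface text tells. Scaled input: -1 to 1 covers 10 cm each way for a shift and 45 degrees each way for a turn. Its arguments: {"type":"object","properties":{"steps":{"type":"array","items":{"type":"object","properties":{"delta_pos":{"type":"array","items":{"type":"number"}},"delta_rot":{"type":"array","items":{"type":"number"}},"hand":{"type":"number"}}}},"squeeze":{"type":"number"}},"required":["steps"]}

```bash
ls; mkdir -p pics; cat > h.py <<'E'
import numpy as np, cv2
from scipy.spatial.transform import Rotation as R
from bench import robot
def save(name,f,crop=None,s=1):
    im=robot.get_image(name)[:,:,::-1]
    cv2.imwrite(f'pics/{f}_raw.png',im)
    if crop: x0,y0,x1,y1=crop; im=im[y0:y1,x0:x1]
    if s!=1: im=cv2.resize(im,None,fx=s,fy=s,interpolation=cv2.INTER_CUBIC)
    cv2.imwrite(f'pics/{f}.png',im)
def T(st):
    M=np.eye(4);M[:3,:3]=R.from_euler('xyz',st['tool_rot']).as_matrix();M[:3,3]=st['tool_pos'];return M
def ray(name,u,v,st=None):
    c=robot.camera_info(name)
    P=np.array(c['pose']) if name!='wrist' else T(st)@np.array(c['tool_from_camera'])
    d=P[:3,:3]@np.array([(u-c['cx'])/c['fx'],(v-c['cy'])/c['fy'],1.]);return P[:3,3],d
def onz(name,u,v,z,st=None):
    o,d=ray(name,u,v,st);return o+d*(z-o[2])/d[2]
def proj(name,p,st=None):
    c=robot.camera_info(name)
    P=np.array(c['pose']) if name!='wrist' else T(st)@np.array(c['tool_from_camera'])
    q=np.linalg.inv(P)@np.append(p,1);return c['fx']*q[0]/q[2]+c['cx'],c['fy']*q[1]/q[2]+c['cy']
E
python3 - <<'E'
from h import *
st=robot.get_state();print(st)
for n in('scene','top','wrist'):print(n,robot.camera_info(n))
a=robot.get_image('scene')[:,:,::-1];b=robot.get_image('top')[:,:,::-1]
cv2.imwrite('pics/scene0.png',a);cv2.imwrite('pics/top0.png',b)
E
```

```text
pics
{'t': 0.0, 'joint_pos': array([-1.31139934e+00,  2.77153195e-01, -2.79264494e-02,  1.26803404e+00,
        6.88252791e-06,  1.46737821e+00]), 'joint_vel': array([ 9.68811746e-05,  1.32223836e-04,  5.64917224e-04,  1.07784151e-03,
       -1.49452046e-03, -1.80789187e-04]), 'joint_torque': array([-1.13454505e-03, -4.45510840e+01,  2.95203084e+01,  1.65478431e-02,
       -1.61484227e-04, -2.87062321e-06]), 'tool_pos': array([ 0.22160229, -0.58357897,  0.25212568]), 'tool_rot': array([-1.67718442,  1.56847896,  1.82722333]), 'ft_force': array([-0.74430849, -0.2951485 ,  0.60394614]), 'wrist_torque': array([ 0.0115393 ,  0.0042268 , -0.01458851]), 'width': 1.0002285280322987}
scene {'fx': 416.7043152851338, 'fy': 416.7043152851338, 'cx': 258.2230915671496, 'cy': 191.31302781603873, 'pose': array([[-0.25569221,  0.69958203, -0.66723794,  1.27277762],
       [ 0.96654897,  0.17062845, -0.19149158,  0.22007394],
       [-0.02011429, -0.69388105, -0.71980866,  0.88201688],
       [ 0.        ,  0.        ,  0.        ,  1.        ]])}
top {'fx': 372.02274009712625, 'fy': 372.02274009712625, 'cx': 256.73233127435924, 'cy': 193.09561043014574, 'pose': array([[-0.11799062, -0.96587945,  0.2305539 ,  0.36450578],
       [-0.9930019 ,  0.11358575, -0.03233417,  0.03254798],
       [ 0.00504327, -0.23275559, -0.97252219,  0.95185769],
       [ 0.        ,  0.        ,  0.        ,  1.        ]])}
wrist {'fx': 269.64053129743377, 'fy': 269.64053129743377, 'cx': 255.0977969262467, 'cy': 188.4990019025685, 'tool_from_camera': array([[-4.16990934e-04, -2.75671448e-01,  9.61251829e-01,
        -1.20660506e-01],
       [ 9.99999912e-01, -6.30850551e-05,  4.15708076e-04,
        -2.69105903e-04],
       [-5.39582225e-05,  9.61251917e-01,  2.75671450e-01,
        -6.96145760e-02],
       [ 0.00000000e+00,  0.00000000e+00,  0.00000000e+00,
         1.00000000e+00]])}
```

View pics/scene0.png

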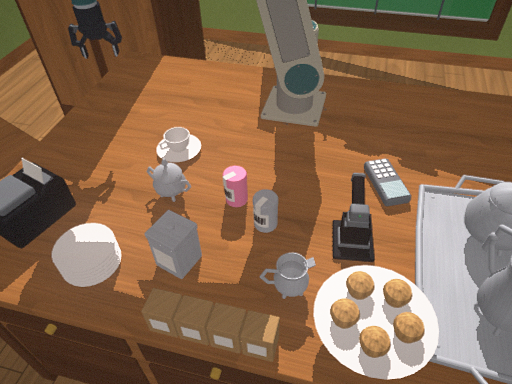

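View pics/top0.png

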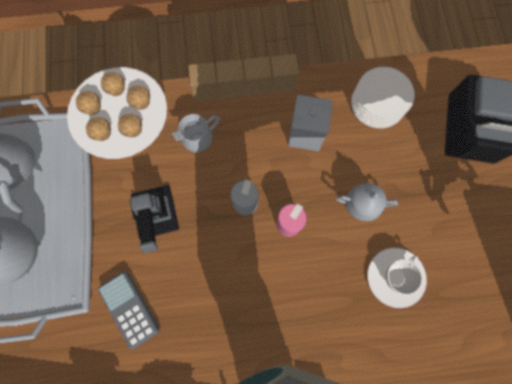

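The scene view shows the silver tin at (265,211) and its pink look-alike at (235,187). The stand with the scanner is at (354,230), the canister at (175,244), the jug at (291,275) and the bowl at (168,180). In the top view the tin is at (245,198), the pink one at (291,220) and the stand at (155,215). I choose the plain metal tin and will check it in one close crop.

```bash
python3 - <<'E'
from h import *
a=cv2.imread('pics/scene0.png');b=cv2.imread('pics/top0.png')
A=cv2.resize(a[170:270,220:400],(792,440),interpolation=cv2.INTER_CUBIC)[:300]
A=cv2.resize(a[165:265,225:385],None,fx=2.5,fy=3,interpolation=cv2.INTER_CUBIC) if 0 else cv2.resize(a[165:265,220:400],None,fx=3,fy=3,interpolation=cv2.INTER_CUBIC)
B=cv2.resize(b[170:260,125:315],None,fx=3,fy=3,interpolation=cv2.INTER_CUBIC)
W=max(A.shape[1],B.shape[1])
pad=lambda m:cv2.copyMakeBorder(m,0,0,0,W-m.shape[1],0)
cv2.imwrite('pics/c0.png',np.vstack([pad(A[:,:]),pad(B)]))
print(A.shape,B.shape)
for n,u,v,z in[('tin lid',245,186,.104),('tin lid',245,198,.104)]:print(n,onz('top',u,v,z))
E
```

```text
(300, 540, 3) (270, 570, 3)
tin lid [0.58578444 0.02975925 0.104     ]
tin lid [0.5570099  0.03296432 0.104     ]
```

View pics/c0.png

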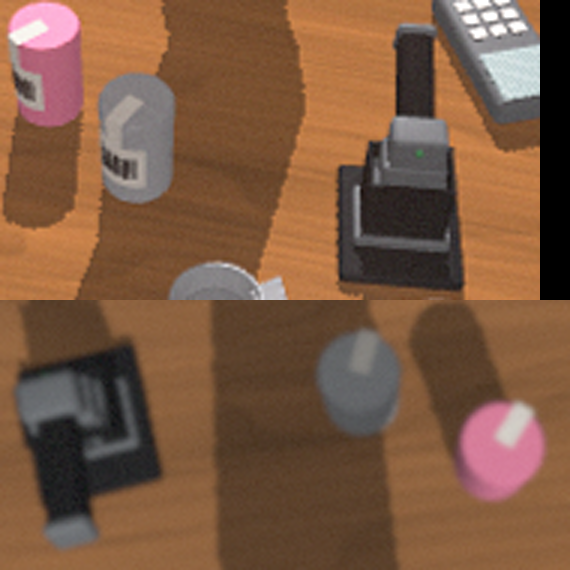

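The crop confirms the choice. The silver tin has a label and seal strip, and the strip in the top view runs from lid centre (244,194) to the edge at (247,181), so the label faces away from the robot. The scanner is in the stand with its handle towards the robot.

```bash
python3 - <<'E'
from h import *
tp=lambda x,y:(125+x/3,170+(y-300)/3)
sp=lambda x,y:(220+x/3,165+y/3)
c=onz('top',*tp(358,373),.104);e=onz('top',*tp(368,334),.104);print('tin',c,e,np.linalg.norm(e-c),np.degrees(np.arctan2(*(e-c)[1::-1])))
c2=onz('scene',*sp(137,103),.104);e2=onz('scene',*sp(110,127),.104);print('tin scene',c2,e2,np.linalg.norm(e2-c2),np.degrees(np.arctan2(*(e2-c2)[1::-1])))
print('foot top', [onz('top',*tp(*q),.012).round(4) for q in[(130,342),(160,475)]])
F=[onz('scene',*sp(*q),.012).round(4) for q in[(342,283),(463,290),(340,167)]];print('foot scene',F)
print('centre',(F[1]+F[2])/2)
s=[onz('scene',*sp(*q),.105).round(4) for q in[(415,30)]];print('handle end scene',s)
print('handle top',[onz('top',*tp(*q),z).round(4) for q,z in[((72,525),.13),((60,440),.12)]])
E
```

```text
tin [0.56593732 0.0335401  0.104     ] [0.59636125 0.02224725 0.104     ] 0.032452175101063185 -20.364070088834403
tin scene [0.57450371 0.03876293 0.104     ] [0.60631531 0.02354822 0.104     ] 0.03526280136465875 -25.560644494546583
foot top [array([0.6385, 0.2275, 0.012 ]), array([0.5193, 0.2097, 0.012 ])]
foot scene [array([0.6494, 0.2327, 0.012 ]), array([0.6322, 0.3302, 0.012 ]), array([0.5247, 0.2142, 0.012 ])]
centre [0.57845 0.2722  0.012  ]
handle end scene [array([0.4305, 0.258 , 0.105 ])]
handle top [array([0.4706, 0.2539, 0.13  ]), array([0.5368, 0.2623, 0.12  ])]
```

```bash
python3 - <<'E'
from h import *
st=robot.get_state();M=T(st)[:3,:3]
print(M.round(3)); print('jaw yaw',np.degrees(np.arctan2(M[1,1],M[0,1])),'cam side (-z) yaw',np.degrees(np.arctan2(-M[1,2],-M[0,2])))
tp=lambda x,y:(125+x/3,170+(y-300)/3)
print('pink',onz('top',*tp(503,440),.104))
E
```

```text
[[-0.001  0.355 -0.935]
 [ 0.002 -0.935 -0.355]
 [-1.    -0.002 -0.   ]]
jaw yaw -69.21354448530859 cam side (-z) yaw 20.786430209478286
pink [ 0.50022701 -0.07146276  0.104     ]
```

{"api": "servo_tool", "payload": {"steps": [{"delta_pos": [0.5, 0.885, 0], "delta_rot": [0, 0, 0], "hand": 1}, {"delta_pos": [0.5, 0.885, 0], "delta_rot": [0, 0, 0], "hand": 1}], "squeeze": 30}}

```text
t: 0.35
tool_pos: [0.2721, -0.4937, 0.2524]
tool_rot: [-1.748, 1.568, 1.757]
ft_force: [0.8, -0.1, 0.3]
width: 1.0
```

{"api": "servo_tool", "payload": {"steps": [{"delta_pos": [0.5, 0.885, 0], "delta_rot": [0, 0, 0], "hand": 1}, {"delta_pos": [0.5, 0.885, 0], "delta_rot": [0, 0, 0], "hand": 1}]}}

```text
t: 0.6
tool_pos: [0.3223, -0.4047, 0.2527]
tool_rot: [-1.637, 1.569, 1.868]
ft_force: [0.1, -0.8, 0.3]
width: 1.0
```

{"api": "servo_tool", "payload": {"steps": [{"delta_pos": [0.5, 0.885, 0], "delta_rot": [0, 0, 0], "hand": 1}, {"delta_pos": [0.5, 0.885, 0], "delta_rot": [0, 0, 0], "hand": 1}]}}

```text
t: 0.85
tool_pos: [0.3722, -0.3163, 0.2528]
tool_rot: [-1.501, 1.569, 2.005]
ft_force: [0.6, -0.3, 0.2]
width: 1.001
```

{"api": "servo_tool", "payload": {"steps": [{"delta_pos": [0.5, 0.885, 0], "delta_rot": [0, 0, 0], "hand": 1}, {"delta_pos": [0.5, 0.885, 0], "delta_rot": [0, 0, 0], "hand": 1}]}}

```text
t: 1.1
tool_pos: [0.4222, -0.2279, 0.2529]
tool_rot: [-1.389, 1.57, 2.117]
ft_force: [0.5, 0.1, -0.2]
width: 1.0
```

{"api": "servo_tool", "payload": {"steps": [{"delta_pos": [0.5, 0.885, 0], "delta_rot": [0, 0, 0], "hand": 1}, {"delta_pos": [0.5, 0.885, 0], "delta_rot": [0, 0, 0], "hand": 1}]}}

```text
t: 1.35
tool_pos: [0.4722, -0.1395, 0.2529]
tool_rot: [-1.266, 1.57, 2.24]
ft_force: [-0.6, -1.0, 0.3]
width: 1.0
```

{"api": "servo_tool", "payload": {"steps": [{"delta_pos": [0.5, 0.885, 0], "delta_rot": [0, 0, 0], "hand": 1}, {"delta_pos": [0.5, 0.885, 0], "delta_rot": [0, 0, 0], "hand": 1}]}}

```text
t: 1.6
tool_pos: [0.5224, -0.051, 0.2529]
tool_rot: [-1.152, 1.57, 2.354]
ft_force: [-0.8, -0.0, 0.1]
width: 0.999
```

{"api": "servo_tool", "payload": {"steps": [{"delta_pos": [0.5, 0.885, 0], "delta_rot": [0, 0, 0], "hand": 1}, {"delta_pos": [0.5, 0.885, 0], "delta_rot": [0, 0, 0], "hand": 1}, {"delta_pos": [0.5, 0.885, 0], "delta_rot": [0, 0, 0], "hand": 1}]}}

```text
t: 1.98
tool_pos: [0.5724, 0.0374, 0.2526]
tool_rot: [-0.77, 1.57, 2.738]
ft_force: [-0.6, -0.6, -1.0]
width: 1.0
```

```bash
python3 - <<'E'
from h import *
st=robot.get_state();print(st['t'],st['tool_pos'],st['joint_pos'].round(3))
save('wrist','w1')
im=cv2.imread('pics/w1_raw.png')
for p in[(.57,.036,.104)]:
  u,v=proj('wrist',p,st);print(u,v);cv2.drawMarker(im,(int(u),int(v)),(0,0,255),0,8)
cv2.imwrite('pics/w1.png',im)
E
```

```text
1.975 [0.57242115 0.03741288 0.25260475] [-0.048  0.187 -0.142  1.243  0.     2.727]
255.75742959083593 183.92502475039035
```

View pics/w1.png

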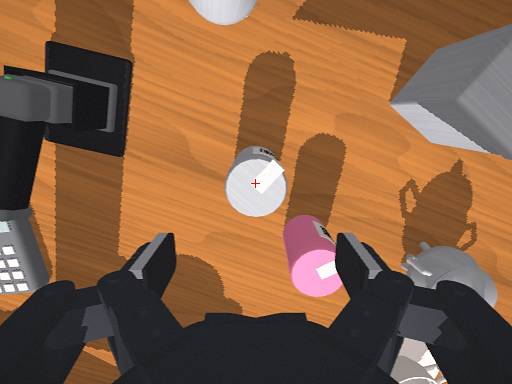

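The lid centre is at about (256,187), next to the predicted mark. The seal strip runs from there to about (278,167). The stand foot's corners are at (47,42), (131,58) and (122,157), and the pink tin is clear of the fingers.

```bash
python3 - <<'E'
from h import *
st=robot.get_state()
c=onz('wrist',256,187,.104,st);e=onz('wrist',278,167,.104,st);print(c,np.linalg.norm(e-c),np.degrees(np.arctan2(*(e-c)[1::-1])))
F=[onz('wrist',u,v,.012,st).round(4) for u,v in[(47,42),(131,58),(122,157)]];print(F,(F[0]+F[2])/2,np.linalg.norm(F[1]-F[0]),np.linalg.norm(F[1]-F[2]),np.degrees(np.arctan2(*(F[1]-F[2])[1::-1])))
print('pink',onz('wrist',317,273,.104,st))
s=(F[0]+F[2])/2-c;print('dir to stand',np.degrees(np.arctan2(s[1],s[0])),np.hypot(s[0],s[1]))
E
```

```text
[0.56610693 0.03317922 0.104     ] 0.03071956205525068 -25.68605884347952
[array([0.6216, 0.3238, 0.012 ]), array([0.6405, 0.2251, 0.012 ]), array([0.5167, 0.2074, 0.012 ])] [0.56915 0.2656  0.012  ] 0.10049328335764532 0.12505890612027587 8.136581578318467
pink [ 0.49567591 -0.06843939  0.104     ]
dir to stand 89.24987234961769 0.23244070346256643
```

{"api": "servo_tool", "payload": {"steps": [{"delta_pos": [-0.055, -0.035, -0.5], "delta_rot": [0, 0, 0], "hand": 1}, {"delta_pos": [-0.055, -0.035, -0.85], "delta_rot": [0, 0, 0], "hand": 1}, {"delta_pos": [-0.055, -0.035, -0.85], "delta_rot": [0, 0, 0], "hand": 1}]}}

```text
t: 2.4
tool_pos: [0.5625, 0.0307, 0.165]
tool_rot: [-0.383, 1.563, 3.119]
ft_force: [-1.4, 0.3, 0.3]
width: 1.002
```

{"api": "servo_tool", "payload": {"steps": [{"delta_pos": [0, 0, -0.4], "delta_rot": [0, 0, 0], "hand": 1}, {"delta_pos": [0, 0, -0.8], "delta_rot": [0, 0, 0], "hand": 1}, {"delta_pos": [0, 0, -0.8], "delta_rot": [0, 0, 0], "hand": 1}, {"delta_pos": [0, 0, -0.8], "delta_rot": [0, 0, 0], "hand": 0.72}, {"delta_pos": [0, 0, -0.8], "delta_rot": [0, 0, 0], "hand": 0.72}, {"delta_pos": [0, 0, -0.8], "delta_rot": [0, 0, 0], "hand": 0.72}]}}

```text
t: 3.15
tool_pos: [0.5685, 0.0316, 0.0913]
tool_rot: [2.726, 1.566, -0.053]
ft_force: [-1.0, 1.4, 6.8]
width: 0.768
```

{"api": "servo_tool", "payload": {"steps": [{"delta_pos": [0, 0, 0], "delta_rot": [0, 0, 0], "hand": 0.7}, {"delta_pos": [0, 0, 0], "delta_rot": [0, 0, 0], "hand": 0.7}, {"delta_pos": [0, 0, 0], "delta_rot": [0, 0, 0], "hand": 0.7}, {"delta_pos": [0, 0, 0], "delta_rot": [0, 0, 0], "hand": 0.7}]}}

```text
t: 3.65
tool_pos: [0.5685, 0.0316, 0.0912]
tool_rot: [2.696, 1.566, -0.082]
ft_force: [-0.8, 1.1, 6.7]
width: 0.768
```

{"api": "servo_tool", "payload": {"steps": [{"delta_pos": [0, 0, 0.03], "delta_rot": [0, 0, 0], "hand": 0.6}, {"delta_pos": [0, 0, 0.03], "delta_rot": [0, 0, 0.2], "hand": 0.6}, {"delta_pos": [0, 0, 0.03], "delta_rot": [0, 0, 0.4], "hand": 0.6}, {"delta_pos": [0, 0, 0.03], "delta_rot": [0, 0, 0.6], "hand": 0.6}, {"delta_pos": [0, 0, 0.03], "delta_rot": [0, 0, 0.8], "hand": 0.6}, {"delta_pos": [0, 0, 0.03], "delta_rot": [0, 0, 0.9], "hand": 0.6}]}}

```text
t: 4.4
tool_pos: [0.5663, 0.0315, 0.0915]
tool_rot: [0.623, 1.57, -1.446]
ft_force: [0.6, -0.0, -1.0]
width: 0.767
```

{"api": "servo_tool", "payload": {"steps": [{"delta_pos": [0, 0, 0], "delta_rot": [0, 0, 0.2], "hand": 0.6}, {"delta_pos": [0, 0, 0], "delta_rot": [0, 0, 0.4], "hand": 0.6}, {"delta_pos": [0, 0, 0], "delta_rot": [0, 0, 0.6], "hand": 0.6}, {"delta_pos": [0, 0, 0], "delta_rot": [0, 0, 0.8], "hand": 0.6}, {"delta_pos": [0, 0, 0], "delta_rot": [0, 0, 0.9], "hand": 0.6}]}}

```text
t: 5.03
tool_pos: [0.5663, 0.0315, 0.0915]
tool_rot: [0.133, 1.57, -1.229]
ft_force: [0.3, -0.4, -1.9]
width: 0.769
```

{"api": "servo_tool", "payload": {"steps": [{"delta_pos": [0, 0, 0], "delta_rot": [0, 0, 0.2], "hand": 0.6}, {"delta_pos": [0, 0, 0], "delta_rot": [0, 0, 0.4], "hand": 0.6}, {"delta_pos": [0, 0, 0], "delta_rot": [0, 0, 0.6], "hand": 0.6}, {"delta_pos": [0, 0, 0], "delta_rot": [0, 0, 0.73], "hand": 0.6}, {"delta_pos": [0, 0, 0], "delta_rot": [0, 0, 0.73], "hand": 0.6}, {"delta_pos": [0, 0, 0], "delta_rot": [0, 0, 0.73], "hand": 0.6}]}}

```text
t: 5.78
tool_pos: [0.5663, 0.0316, 0.0914]
tool_rot: [-0.98, 1.571, -1.773]
ft_force: [0.4, 0.6, -1.0]
width: 0.768
```

```bash
python3 - <<'E'
from h import *
st=robot.get_state();M=T(st)[:3,:3]
print(st['t'],st['tool_pos'],st['joint_pos'].round(3),st['ft_force'],st['width'],M.round(3));print('jaw yaw',np.degrees(np.arctan2(M[1,1],M[0,1])))
E
```

```text
5.775 [0.5662536  0.03160952 0.09142553] [-0.058  0.31  -0.349  0.911 -0.     0.735] [ 0.38195703  0.59098544 -1.03223508] 0.7682450308775514 [[-0.     0.713  0.702]
 [-0.     0.702 -0.713]
 [-1.    -0.     0.   ]]
jaw yaw 44.555536703604595
```

{"api": "servo_tool", "payload": {"steps": [{"delta_pos": [0, 0, -0.01], "delta_rot": [0, 0, 0], "hand": 0.6}, {"delta_pos": [0, 0, -0.01], "delta_rot": [0, 0, 0], "hand": 1}, {"delta_pos": [0, 0, -0.01], "delta_rot": [0, 0, 0], "hand": 1}, {"delta_pos": [0, 0, -0.01], "delta_rot": [0, 0, 0], "hand": 1}, {"delta_pos": [0, 0, -0.01], "delta_rot": [0, 0, 0], "hand": 1}, {"delta_pos": [0, 0, 0.3], "delta_rot": [0, 0, 0], "hand": 1}, {"delta_pos": [0, 0, 0.8], "delta_rot": [0, 0, 0], "hand": 1}, {"delta_pos": [0, 0, 0.9], "delta_rot": [0, 0, 0], "hand": 1}]}}

```text
t: 6.78
tool_pos: [0.569, 0.0316, 0.1853]
tool_rot: [0.74, 1.563, -0.051]
ft_force: [0.4, 0.0, 0.2]
width: 1.002
```

{"api": "servo_tool", "payload": {"steps": [{"delta_pos": [-0.3, 0.5, 0.3], "delta_rot": [0, 0, 0.2], "hand": 1}, {"delta_pos": [-0.5, 0.9, 0.6], "delta_rot": [0, 0, 0.4], "hand": 1}, {"delta_pos": [-0.5, 0.9, 0.6], "delta_rot": [0, 0, 0.6], "hand": 1}, {"delta_pos": [-0.5, 0.9, 0.6], "delta_rot": [0, 0, 0.8], "hand": 1}, {"delta_pos": [-0.5, 0.9, 0.6], "delta_rot": [0, 0, 1], "hand": 1}, {"delta_pos": [-0.5, 0.9, 0.6], "delta_rot": [0, 0, 1], "hand": 1}]}}

```text
t: 7.52
tool_pos: [0.5158, 0.1217, 0.2406]
tool_rot: [-3.067, 1.57, -3.075]
ft_force: [0.0, -0.3, 0.5]
width: 1.002
```

```bash
python3 - <<'E'
from h import *
st=robot.get_state();print(st['t'],st['tool_pos'],st['joint_pos'].round(3),st['ft_force'])
save('wrist','w2',None,1.5)
E
```

```text
7.525 [0.51579601 0.12172246 0.24056275] [ 0.11   0.117 -0.25   1.205  0.     0.118] [ 0.03029063 -0.29201717  0.53327774]
```

View pics/w2.png

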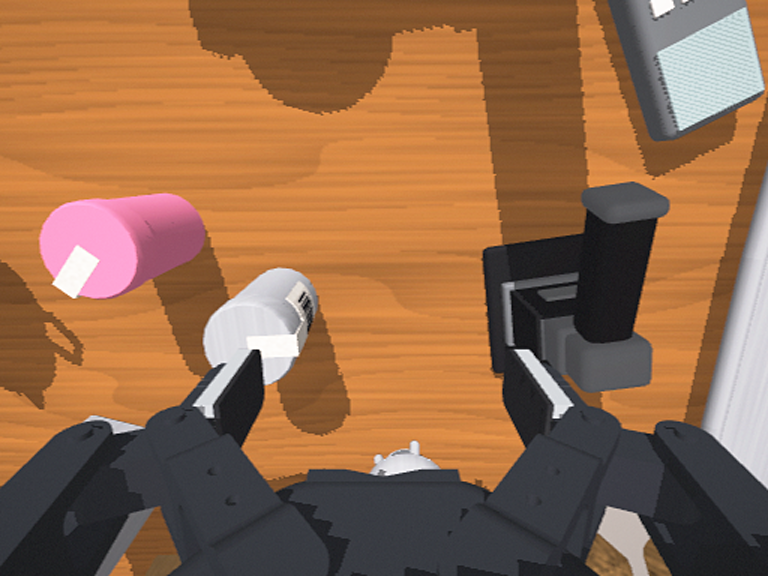

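The strip now runs from lid centre (248,346) to (300,346) in this 1.5x view, so the label faces the stand along +y. The scanner sits in the stand, its black handle running from (606,335) at the head to the end cap at (627,202).

```bash
python3 - <<'E'
from h import *
st=robot.get_state()
f=lambda u,v,z:onz('wrist',u/1.5,v/1.5,z,st)
c=f(250,343,.104);e=f(300,346,.104);y=np.degrees(np.arctan2(*(e-c)[1::-1]));print('tin',c,np.linalg.norm(e-c),y)
# handle top edge line: left edge/right edge at near & far ends of top face
# top-face height: centre .119 at mid(+-), rise 15deg; normal half thick 16/cos15=16.6
for n,u,v,z in[('Lfar',587,222,.142),('Rfar',658,220,.142),('Lnear',577,330,.125),('Rnear',636,342,.125),('capfarL',588,186,.15),('capfarR',640,184,.15)]:print(n,f(u,v,z))
# stand foot left corners at z=.012, head back centre z=.131
for n,u,v,z in[('foot L-robot',485,248,.012),('foot far',494,372,.012),('headback',610,385,.131),('headL',567,338,.131),('headR',651,345,.131)]:print(n,f(u,v,z))
E
```

```text
tin [0.56179941 0.02947632 0.104     ] 0.03454604348298458 85.73437553123749
Lfar [0.47507042 0.23261872 0.142     ]
Rfar [0.47433469 0.27083435 0.142     ]
Lnear [0.54522276 0.2437453  0.125     ]
Rnear [0.55377216 0.28222297 0.125     ]
capfarL [0.45568799 0.2267148  0.15      ]
capfarR [0.45493423 0.2530042  0.15      ]
foot L-robot [0.5148182 0.211471  0.012    ]
foot far [0.63585222 0.2274943  0.012     ]
headback [0.58077909 0.26645615 0.131     ]
headL [0.54794801 0.23515363 0.131     ]
headR [0.55312109 0.28779986 0.131     ]
```

{"api": "servo_tool", "payload": {"steps": [{"delta_pos": [0, 0.5, 0], "delta_rot": [0, 0, 0.2], "hand": 1}, {"delta_pos": [0, 1, 0], "delta_rot": [0, 0, 0.2], "hand": 1}, {"delta_pos": [0, 1, 0], "delta_rot": [0, 0, 0.2], "hand": 1}]}}

```text
t: 7.95
tool_pos: [0.5161, 0.2241, 0.2409]
tool_rot: [1.938, 1.57, 2.091]
ft_force: [-0.1, -0.9, 0.2]
width: 0.999
```

{"api": "servo_tool", "payload": {"steps": [{"delta_pos": [0.16, 0.4, -0.2], "delta_rot": [-0.025, 0.165, 0], "hand": 1}, {"delta_pos": [0.16, 0.4, -0.41], "delta_rot": [-0.05, 0.33, 0], "hand": 1}, {"delta_pos": [0.16, 0.4, -0.41], "delta_rot": [-0.05, 0.33, 0], "hand": 1}, {"delta_pos": [0.16, 0.4, -0.41], "delta_rot": [-0.05, 0.33, 0], "hand": 1}]}}

```text
t: 8.45
tool_pos: [0.5322, 0.2609, 0.2006]
tool_rot: [-3.14, 1.309, -2.991]
ft_force: [-0.4, -0.2, 0.1]
width: 0.999
```

```bash
python3 - <<'E'
from h import *
st=robot.get_state();M=T(st);print(st['t'],st['tool_pos'],st['joint_pos'].round(3),M[:3,:3].round(3))
save('wrist','w3')
im=cv2.imread('pics/w3_raw.png')
for p in[(.511,.259,.135)]:
  u,v=proj('wrist',p,st);print(u,v);cv2.drawMarker(im,(int(u),int(v)),(0,0,255),0,8)
cv2.imwrite('pics/w3.png',im)
E
```

```text
8.45 [0.53223168 0.26086898 0.20057444] [0.326 0.419 0.033 1.443 0.045 0.171] [[-0.256 -0.149  0.955]
 [-0.039  0.989  0.143]
 [-0.966 -0.    -0.259]]
256.7527131246057 204.6993981283723
```

View pics/w3.png

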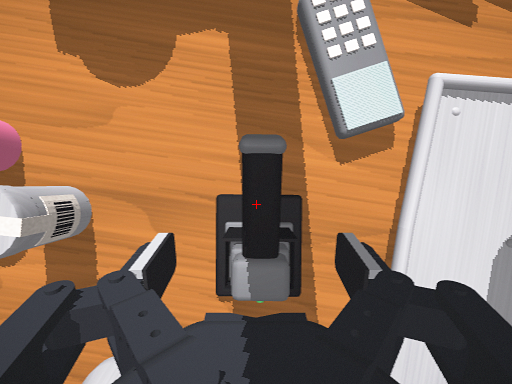

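The handle is centred at column 262 and the jaws at 256, so I shift 3.5 mm towards +y. The label is clearly visible facing the stand.

{"api": "servo_tool", "payload": {"steps": [{"delta_pos": [-0.1, 0.03, -0.35], "delta_rot": [0, 0, 0], "hand": 1}, {"delta_pos": [-0.2, 0.03, -0.7], "delta_rot": [0, 0, 0], "hand": 1}, {"delta_pos": [-0.21, 0.03, -0.79], "delta_rot": [0, 0, 0], "hand": 1}, {"delta_pos": [-0.21, 0.03, -0.79], "delta_rot": [0, 0, 0], "hand": 1}], "squeeze": 60}}

```text
t: 9.0
tool_pos: [0.5114, 0.2645, 0.1227]
tool_rot: [3.14, 1.31, -2.992]
ft_force: [0.6, 0.7, 0.3]
width: 1.001
```

{"api": "servo_tool", "payload": {"steps": [{"delta_pos": [0, 0, 0], "delta_rot": [0, 0, 0], "hand": 0.5}, {"delta_pos": [0, 0, 0], "delta_rot": [0, 0, 0], "hand": 0.4}, {"delta_pos": [0, 0, 0], "delta_rot": [0, 0, 0], "hand": 0.2}, {"delta_pos": [0, 0, 0], "delta_rot": [0, 0, 0], "hand": 0.2}, {"delta_pos": [0, 0, 0], "delta_rot": [0, 0, 0], "hand": 0.2}, {"delta_pos": [0, 0, 0], "delta_rot": [0, 0, 0], "hand": 0.2}, {"delta_pos": [0, 0, 0], "delta_rot": [0, 0, 0], "hand": 0.2}]}}

```text
t: 9.88
tool_pos: [0.5117, 0.2648, 0.1219]
tool_rot: [3.141, 1.31, -2.992]
ft_force: [-0.2, -0.8, 5.7]
width: 0.345
```

{"api": "servo_tool", "payload": {"steps": [{"delta_pos": [0, 0, 0.12], "delta_rot": [0, 0, 0], "hand": 0.2}, {"delta_pos": [0, 0, 0.3], "delta_rot": [0, 0, 0], "hand": 0.2}, {"delta_pos": [0, 0, 0.5], "delta_rot": [0, 0, 0], "hand": 0.2}, {"delta_pos": [0, 0, 0.7], "delta_rot": [0, 0, 0], "hand": 0.2}, {"delta_pos": [0, 0, 0.9], "delta_rot": [0, 0, 0], "hand": 0.2}, {"delta_pos": [0, 0, 1], "delta_rot": [0, 0, 0], "hand": 0.2}, {"delta_pos": [0, 0, 1], "delta_rot": [0, 0, 0], "hand": 0.2}]}}

```text
t: 10.75
tool_pos: [0.5114, 0.2648, 0.2225]
tool_rot: [3.14, 1.31, -2.993]
ft_force: [-0.3, 0.8, -1.6]
width: 0.343
```

{"api": "servo_tool", "payload": {"steps": [{"delta_pos": [0, 0, 0.3], "delta_rot": [0, 0, 0], "hand": 0.2}, {"delta_pos": [0, 0, 0.6], "delta_rot": [0, 0, 0], "hand": 0.2}, {"delta_pos": [0, 0, 0.6], "delta_rot": [0, 0, 0], "hand": 0.2}]}}

```text
t: 11.12
tool_pos: [0.5122, 0.2651, 0.2828]
tool_rot: [3.138, 1.312, -2.994]
ft_force: [0.6, -0.4, -2.7]
width: 0.346
```

```bash
python3 - <<'E'
from h import *
st=robot.get_state();M=T(st);print(st['t'],st['tool_pos'],st['joint_pos'].round(3),st['ft_force'],st['wrist_torque'],st['width'])
a=robot.get_image('scene')[:,:,::-1]
w=robot.get_image('wrist')[:,:,::-1]
cv2.imwrite('pics/s4raw.png',a);cv2.imwrite('pics/w4raw.png',w)
A=cv2.resize(a[40:290,210:440],None,fx=1.7,fy=1.7,interpolation=cv2.INTER_CUBIC)
W=w[20:384,60:450]
H=max(len(A),len(W));p=lambda m:cv2.copyMakeBorder(m,0,H-len(m),0,0,0)
cv2.imwrite('pics/c4.png',np.hstack([p(A),p(W)]))
print(A.shape)
E
```

```text
11.125 [0.51218577 0.26505349 0.28279976] [0.342 0.345 0.103 1.583 0.05  0.185] [ 0.6370053  -0.4053602  -2.73641212] [ 0.05477855 -0.27733134  0.00717634] 0.34558552353756467
(425, 391, 3)
```

View pics/c4.png

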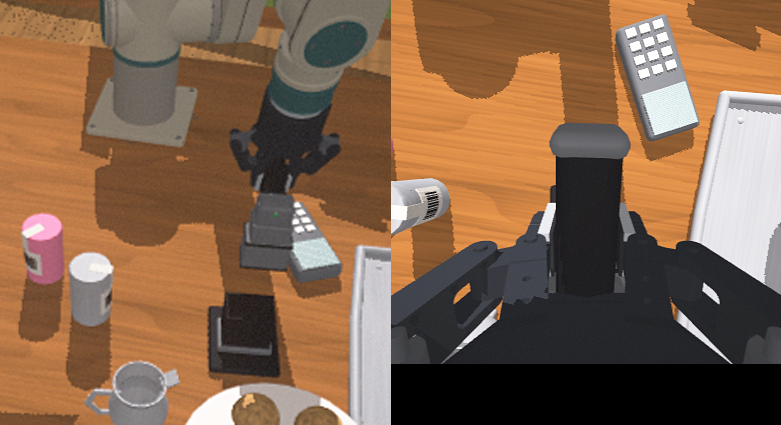

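The scanner hangs clear of the cup, and the tin is undisturbed with its label towards the stand. I'll check the in-hand pose by projecting nominal scanner points, without viewing a new photo of the scene.

```bash
cat >> h.py <<'E'
# nominal scanner pose in tool: tool x = -.259xs-.966zs ; tool y = ys ; grasp at (-60,0,96)mm = tool (3,0,0)mm
def tool_from_scanner(tilt=15,g=(.003,0,0)):
    t=np.radians(tilt);tx=np.array([-np.sin(t),0,-np.cos(t)]);ty=np.array([0,1,0]);tz=np.cross(tx,ty)
    M=np.eye(4);M[:3,:3]=np.array([tx,ty,tz]);M[:3,3]=np.array(g)-M[:3,:3]@np.array([-.06,0,.096]);return M
E
python3 - <<'E'
from h import *
st=robot.get_state();M=T(st)
a=cv2.imread('pics/s4raw.png')[110:290,290:420];A=cv2.resize(a,None,fx=3,fy=3,interpolation=cv2.INTER_CUBIC)
w=cv2.imread('pics/w4raw.png')
for tilt,col in((15,(0,0,255)),):
  S=M@tool_from_scanner(tilt);print(S.round(4))
  P=[(.02*i,.03*j,0) for i in(1,-1) for j in(1,-1)]+[(.0165*i,.023*j,.108) for i in(1,-1) for j in(1,-1)]
  d=np.array([-.966,0,.259]);n=np.array([.259,0,.966]);h0=np.array([-.012,0,.083])
  P+=[h0+d*.1+n*.016*k+np.array([0,.015*j,0]) for k in(1,-1) for j in(1,-1)]
  for p in P:
    q=(S@np.append(p,1))[:3]
    u,v=proj('scene',q);cv2.circle(A,(int((u-290+.5)*3),int((v-110+.5)*3)),3,col,1)
    u,v=proj('wrist',q,st);cv2.circle(w,(int(u),int(v)),3,col,1)
W=w[100:384,100:420]
H=540;p=lambda m:cv2.copyMakeBorder(m,0,H-len(m),0,0,0)
cv2.imwrite('pics/c5.png',np.hstack([p(A),p(W)]))
E
```

```text
[[ 9.887e-01 -1.501e-01  1.700e-03  5.693e-01]
 [ 1.501e-01  9.887e-01  5.000e-04  2.734e-01]
 [-1.700e-03 -2.000e-04  1.000e+00  1.810e-01]
 [ 0.000e+00  0.000e+00  0.000e+00  1.000e+00]]
```

View pics/c5.png

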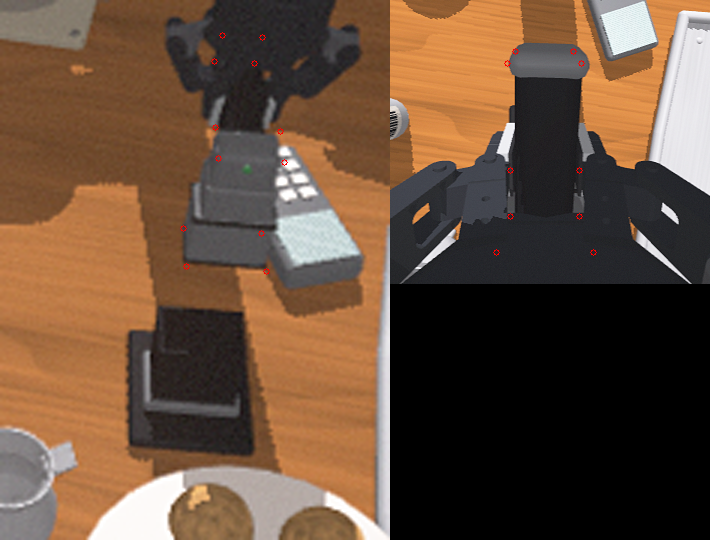

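The nominal points match the nose corners at about (185,263) and (267,268) and the head top within a few pixels, so the scanner hasn't slipped in the hand.

```bash
cat > plan.py <<'E'
from h import *
tin=np.array([.566,.032,0]);az=np.radians(88)
out=np.array([np.cos(az),np.sin(az),0]);up=np.array([0,0,1.])
label=tin+.032*out+.048*up
z=(out+up)/2**.5;x=(up-out)/2**.5;y=np.cross(z,x)
G=np.eye(4);G[:3,:3]=np.array([x,y,z]).T;G[:3,3]=label+.12*z
Tt=G@np.linalg.inv(tool_from_scanner())
if __name__=='__main__':
    st=robot.get_state();M=T(st);r=R.from_matrix(Tt[:3,:3]@M[:3,:3].T).as_rotvec()
    print('goal tcp',Tt.round(4));print('dpos/0.1',((Tt[:3,3]-M[:3,3])/.1).round(3),'rotvec/45deg',(np.degrees(r)/45).round(3))
E
python3 plan.py
```

```text
goal tcp [[-0.0174  0.9994 -0.0302  0.574 ]
 [-0.4997 -0.0349 -0.8655  0.2605]
 [-0.866   0.      0.5     0.1609]
 [ 0.      0.      0.      1.    ]]
dpos/0.1 [ 0.631 -0.04  -1.191] rotvec/45deg [-0.756 -0.849 -2.107]
```

{"api": "servo_tool", "payload": {"steps": [{"delta_pos": [0.05, 0, 0], "delta_rot": [-0.05, -0.057, -0.14], "hand": 0.2}, {"delta_pos": [0.1, 0, 0], "delta_rot": [-0.1, -0.113, -0.281], "hand": 0.2}, {"delta_pos": [0.15, 0, 0], "delta_rot": [-0.151, -0.17, -0.421], "hand": 0.2}, {"delta_pos": [0.2, 0, 0], "delta_rot": [-0.202, -0.226, -0.562], "hand": 0.2}, {"delta_pos": [0.21, 0, 0], "delta_rot": [-0.252, -0.283, -0.702], "hand": 0.2}, {"delta_pos": [0.21, 0, 0], "delta_rot": [-0.252, -0.283, -0.702], "hand": 0.2}]}}

```text
t: 11.98
tool_pos: [0.5308, 0.2647, 0.2791]
tool_rot: [-1.696, 1.403, -2.12]
ft_force: [-1.2, -0.0, -2.3]
width: 0.345
```

{"api": "servo_tool", "payload": {"steps": [{"delta_pos": [0.05, 0, 0], "delta_rot": [-0.05, -0.057, -0.14], "hand": 0.2}, {"delta_pos": [0.1, 0, 0], "delta_rot": [-0.1, -0.113, -0.281], "hand": 0.2}, {"delta_pos": [0.15, 0, 0], "delta_rot": [-0.151, -0.17, -0.421], "hand": 0.2}, {"delta_pos": [0.2, 0, 0], "delta_rot": [-0.202, -0.226, -0.562], "hand": 0.2}, {"delta_pos": [0.21, 0, 0], "delta_rot": [-0.252, -0.283, -0.702], "hand": 0.2}, {"delta_pos": [0.21, 0, 0], "delta_rot": [-0.252, -0.283, -0.702], "hand": 0.2}]}}

```text
t: 12.72
tool_pos: [0.5526, 0.2649, 0.2795]
tool_rot: [-0.554, 1.247, -1.556]
ft_force: [0.9, -0.0, -1.7]
width: 0.346
```

{"api": "servo_tool", "payload": {"steps": [{"delta_pos": [0.05, 0, 0], "delta_rot": [-0.05, -0.057, -0.14], "hand": 0.2}, {"delta_pos": [0.1, 0, 0], "delta_rot": [-0.1, -0.113, -0.281], "hand": 0.2}, {"delta_pos": [0.15, 0, 0], "delta_rot": [-0.151, -0.17, -0.421], "hand": 0.2}, {"delta_pos": [0.2, 0, 0], "delta_rot": [-0.202, -0.226, -0.562], "hand": 0.2}, {"delta_pos": [0.21, 0, 0], "delta_rot": [-0.252, -0.283, -0.702], "hand": 0.2}, {"delta_pos": [0.21, 0, 0], "delta_rot": [-0.252, -0.283, -0.702], "hand": 0.2}]}}

```text
t: 13.48
tool_pos: [0.5743, 0.2648, 0.2799]
tool_rot: [-0.008, 1.046, -1.609]
ft_force: [-0.1, -0.5, -2.8]
width: 0.348
```

```bash
python3 plan.py; python3 - <<'E'
from h import *
st=robot.get_state();print(st['t'],st['joint_pos'].round(3),st['ft_force'])
E
```

```text
goal tcp [[-0.0174  0.9994 -0.0302  0.574 ]
 [-0.4997 -0.0349 -0.8655  0.2605]
 [-0.866   0.      0.5     0.1609]
 [ 0.      0.      0.      1.    ]]
dpos/0.1 [-0.003 -0.043 -1.19 ] rotvec/45deg [ 0.001 -0.005 -0.005]
13.475 [ 0.512  0.477  0.23   1.618 -0.441  2.179] [-0.07279823 -0.47181663 -2.80670328]
```

{"api": "servo_tool", "payload": {"steps": [{"delta_pos": [0, -0.02, -0.25], "delta_rot": [0, 0, 0], "hand": 0.2}, {"delta_pos": [0, -0.04, -0.5], "delta_rot": [0, 0, 0], "hand": 0.2}, {"delta_pos": [0, -0.04, -0.75], "delta_rot": [0, 0, 0], "hand": 0.2}, {"delta_pos": [0, -0.04, -0.85], "delta_rot": [0, 0, 0], "hand": 0.2}, {"delta_pos": [0, -0.04, -0.85], "delta_rot": [0, 0, 0], "hand": 0.2}]}}

```text
t: 14.1
tool_pos: [0.5739, 0.2602, 0.1959]
tool_rot: [-0.004, 1.045, -1.608]
ft_force: [0.1, 1.0, -2.5]
width: 0.349
```

{"api": "servo_tool", "payload": {"steps": [{"delta_pos": [0, 0, -0.15], "delta_rot": [0, 0, 0], "hand": 0.2}, {"delta_pos": [0, 0, -0.3], "delta_rot": [0, 0, 0], "hand": 0.2}, {"delta_pos": [0, 0, -0.34], "delta_rot": [0, 0, 0], "hand": 0.2}, {"delta_pos": [0, 0, -0.34], "delta_rot": [0, 0, 0], "hand": 0.2}, {"delta_pos": [0, 0, -0.34], "delta_rot": [0, 0, 0], "hand": 0.2}]}}

```text
t: 14.72
tool_pos: [0.5746, 0.2608, 0.1627]
tool_rot: [0.001, 1.046, -1.604]
ft_force: [0.7, 0.0, -2.5]
width: 0.348
```

```bash
python3 plan.py | tail -1; python3 - <<'E'
from h import *
from plan import label,tin
st=robot.get_state();print(st['t'],st['joint_pos'].round(3),st['ft_force'],st['wrist_torque'])
S=T(st)@tool_from_scanner();print('label in scanner',(np.linalg.inv(S)@np.append(label,1)).round(4))
def mark(im,name,q,o,s):
    u,v=proj(name,q);cv2.circle(im,(int((u-o[0]+.5)*s),int((v-o[1]+.5)*s)),3,(0,0,255),1)
ims=[]
for n,(x0,y0,x1,y1) in(('scene',(215,140,385,270)),('top',(130,150,270,260))):
    im=robot.get_image(n)[:,:,::-1];cv2.imwrite(f'pics/{n}6raw.png',im)
    s=2.75 if n=='scene' else 2.4;im=cv2.resize(im[y0:y1,x0:x1],None,fx=s,fy=s,interpolation=cv2.INTER_CUBIC)
    P=[(.02*i,.03*j,0) for i in(1,-1) for j in(1,-1)]+[(.0165*i,.023*j,.108) for i in(1,-1) for j in(1,-1)]
    for p in P: mark(im,n,(S@np.append(p,1))[:3],(x0,y0),s)
    mark(im,n,label,(x0,y0),s);mark(im,n,tin+[0,0,.104],(x0,y0),s);ims.append(im)
H=max(map(len,ims));p=lambda m:cv2.copyMakeBorder(m,0,H-len(m),0,0,0)
o=np.hstack([p(i) for i in ims])[:,:800];print(o.shape);cv2.imwrite('pics/c6.png',o)
E
```

```text
dpos/0.1 [-0.006 -0.003 -0.018] rotvec/45deg [ 0.002  0.    -0.001]
14.725 [ 0.507  0.542  0.079  1.398 -0.444  2.178] [ 0.71032821  0.04393452 -2.54086302] [ 0.84239891 -0.03305166 -0.03665185]
label in scanner [-1.300e-03 -8.000e-04 -1.216e-01  1.000e+00]
(358, 800, 3)
```

View pics/c6.png

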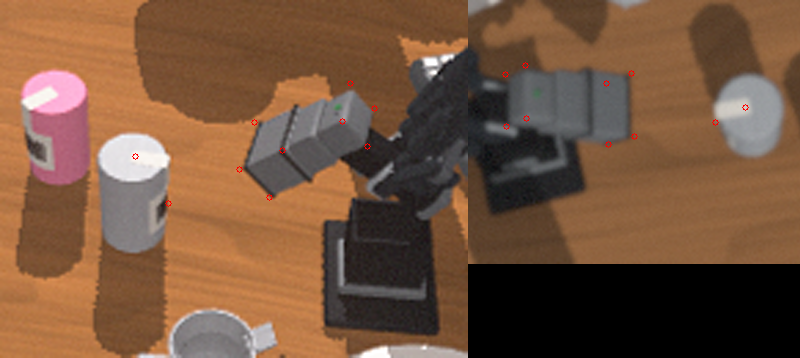

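The scanner outline matches the projected marks within a few pixels in both views, and the lid centre and label sit within about 5 mm of the marks. The line of sight meets the label, and nothing is touching. I'll let it settle, then hand in.

{"api": "servo_tool", "payload": {"steps": [{"delta_pos": [0, 0, 0], "delta_rot": [0, 0, 0], "hand": 0.2}, {"delta_pos": [0, 0, 0], "delta_rot": [0, 0, 0], "hand": 0.2}, {"delta_pos": [0, 0, 0], "delta_rot": [0, 0, 0], "hand": 0.2}, {"delta_pos": [0, 0, 0], "delta_rot": [0, 0, 0], "hand": 0.2}]}}

```text
t: 15.32
tool_pos: [0.5743, 0.2607, 0.1623]
tool_rot: [-0.0, 1.046, -1.605]
ft_force: [-0.7, -0.1, -2.8]
width: 0.345
```

```bash
python3 - <<'E'
from h import *
from plan import label
st=robot.get_state();S=T(st)@tool_from_scanner()
print(st['t'],(np.linalg.inv(S)@np.append(label,1)).round(4),abs(st['joint_vel']).max(),st['ft_force'],st['width'])
print(robot.close_job())
E
```

```text
15.325 [-1.200e-03 -4.000e-04 -1.212e-01  1.000e+00] 0.0015975078438139109 [-0.67111832 -0.07910695 -2.83898895] 0.34488174509883246
the job is handed in; nothing more can be done
None
```

The job is handed in at about 15 s, with the scanner held in front of the tin's label. I turned the silver tin about 114° where it stood, so its label faces the scanner stand, and let go of it. Then I gripped the scanner by its handle, drew it straight up out of the cup, swung it round and held it in front of the label.

**Last checks:**
- **Aim:** The calculated line of sight passes about 1 mm from the label's middle, 121 mm away and slanting down about 45°. This assumes the scanner had not slipped in the hand. The pictures agreed to a few pixels.
- **Hold:** The arm was still, the gripper opening still matched the handle's width, and the wrist felt about 2.8 N, which is mostly the scanner's weight.
- **Tin and bystanders:** The tin stood upright. Measurements of its label direction spread from 86° to 93°, against about 89° towards the stand, and tin position readings disagreed by up to about 5 mm. Both are well inside the limits. I touched no bystander and not the pink tin.

No check failed.

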